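Set the calibration stand to the catch cup

ROBOT

A 6-joint arm with a two-finger parallel gripper is mounted at the origin on the work surface. World frame = base frame: x ahead of the robot, y to its left, z up, the work surface at z = 0. Lengths are in mm, angles in rad, forces in N, time in s.
With the tool pointing down it reaches from about 300 to 775 mm from the base axis. Payload 14.6 kg.
Tool frame: the origin (TCP) lies between the finger pads; the fingertips stand 19 mm ahead of it and the grasp point (between the pads) is the TCP; x points along the fingers, y is the direction in which the jaws open and shut, and the axes are right-handed (so a half turn about x gives the same grasp; the last joint's range is limited). The gripper opens to 94 mm and grips with 3 to 60 N. Pads are 16 mm wide; open, the fingers measure 119 mm over their backs; the gripper's body (75 mm by 177 mm) begins 78 mm behind the grasp point.
Start: joints at [1.258, 0.3, 1.521, -0, 1.321, -0.067], TCP at [133.831, 533.459, 224.446] pointing down, gripper open.
Joint ranges: [-3.03, 3.03], [-0.79, 2.21], [0.23, 2.52], [-1.04, 4.18], [0, 3.07], [-2.55, 2.55]. Speed limits (rad/s): [2.22, 2.22, 2.57, 3.14, 3.14, 3.14].

INTERFACE

Orientations are given as [roll, pitch, yaw] about the fixed x, y, z axes, in that order (R = Rz(yaw) Ry(pitch) Rx(roll)).
In Python, from cell import manip gives the robot as it stands.
- The arm moves only by the tool jog_arm, never from a script. Its argument "series" is one flat list of numbers, 7 for each row, row after row: the turn, a rotation vector about the world's x, y, z in rad, then the shift along the world's x, y, z in m, then the opening, from -1 (shut) to 1 (fully open). A call has 1 to 20 rows; each row is the pose to reach, as a shift and turn from the pose commanded when the call began; what a row does not reach only later rows make up. A row lasts 1/8 s, in which the tool goes at most 62.5 mm and 10.7 degrees, less where a joint would pass 70% of its speed; a pose out of reach is approached as far as the arm can. A call with a gripper value outside its range is refused whole. The fingers move at their own pace and stop on an object; "squeeze" is the grip in N (left out, the last holds). Time passes only in rows, so rows that repeat a pose let the fingers close. It gives the time, the measured TCP pose, the force and the opening at its end, in the units of the state.
- manip.read_state(): the state, without advancing time (a new reading comes with each control period).
- manip.camera(name): name is "side" or "top" or "wrist"; returns a dict with "color" (400x640x3 uint8, blue, green, red), "range_z" (400x640 float32, mm along the optical axis (not along the pixel's ray), 0 where there is no reading), "fx", "fy", "cx", "cy" (pixels), "D" ([k1, k2, p1, p2, k3] as OpenCV has them; the pictures are not rectified), "pose" (4x4, takes a point from camera to world coordinates); the wrist camera has in their place "mount" (4x4, takes a point from camera to tool coordinates, whose origin is the TCP and whose axes are the tool frame's). Camera axes: x right, y down, z forward; pixel columns grow to the right and rows downward; lengths in mm; the calibration is good to about 2 mm. A picture is of the moment at which its call begins: read the wrist's pose just before it.
- manip.sign_off(): hands the job in, once; it reports no verdict.
The state is a dict: "clock": time; "joints": joint angles; "qd": joint speeds; "effort": joint torques, N m; "eef_pos": TCP position; "eef_rot": TCP orientation; "wrist_force": force on the tool from outside, world axes, zero at the start; "moment": the same for the moment, N m; "finger_gap": finger opening in mm.
Only numpy, scipy, OpenCV 4.12 (cv2) and the standard library are available. Lean on these libraries where they do the work, as an engineer would, in place of code of your own. Each camera call takes 0.05 s, during which the arm holds its last target.

TASK

Get the seed calibration stand ready for a catch: nest the loose white cup fully and squarely down into the matching cup on the stand's cup holder and let go of it, then pull up the black lock knob and slide the sleeve to the next hole on the cup holder's side, so that the drop tube hangs over the stacked cups and the lock pin is fully home in that hole. Finish while still holding the knob, keeping the pin down in the hole; leave the other parts on the cart as they lie.

Things in the scene. Friction and masses are not known exactly. Their poses are not given: they have to be found in the camera images.
- cup_mid (a point): Loose white stacking cup standing mouth up left or right of the stand; point on its axis half-way up (35 mm), z axis up. 70 mm high, 56 to 112 g, wall 2.4 mm, floor 4 mm. Tapered body, 33 mm wide at the foot, 47 mm at 42 mm up; there a flat shoulder steps out to a straight collar, 58 mm outside, 53 mm inside, from 42 mm up to the rim.
- holder_rim (a point): Cup holder: a fixed cup of the same shape, mouth up, on a 72 mm round foot 5 mm thick, on the base plate below one of the rail's two outer holes. Point on its axis at the rim, 80 mm above the cart top; z up. A nested cup rests with its shoulder on this rim: underside 42 mm below, rim 28 mm above this point, side play 1 to 2 mm.
- stand: Green painted steel stand, fixed. Origin on the cart top under the middle of its square rail; y along the rail, x towards the cup holder's side. Base plate 5 mm thick, x -40 to 138, y -200 to 200 mm. Zinc rail 30 x 30 mm, top 145 mm up, on 30 mm posts at y = -175 and 175. Three 13 mm holes in its top at y = -90, 0, 90. The cup holder is at x = 100 mm, y = 90 or -90.
- waste_tray: Open galvanised waste tray, 75 x 70 mm, 40 mm high, fixed on the base plate in the outer bay opposite the cup holder (the two change places from start to start); origin under its middle.
- sleeve (a joint): Position (m) of the sleeve on the rail: 0 at the middle hole, where it starts pinned, growing along the stand's +y; next holes at -0.09 and 0.09, end stops at -0.128 and 0.128. Steel sleeve 42 x 42 mm, 60 mm long, its top 151 mm above the cart top, 0.8 kg with all it carries, 2 N of friction. It slides only with the pin out of the hole.
- tube_outlet (a point): Lower end, on its axis, of the upright steel drop tube that the sleeve carries on a flat arm: 100 mm to the stand's +x side of the rail, 115 mm above the cart top, 7 mm higher than the rim of nested cups. Tube 27 mm thick, with a 38 mm flare at its top, 186 mm up.
- plunger (a joint): Lift (m) of the spring lock plunger on the sleeve: 0 = fully down, pin 10 mm deep in a hole; clear of the hole from 0.010; stop at 0.015. The spring pushes down with 5 N at 0, 10 N at 0.015. Let down beside a hole, the pin rides on the rail at 0.010; over a hole it drops in. Pin 10 mm thick, round nose: it enters up to 1.5 mm off centre.
- knob_mid (a point): Centre of the plunger's black knob: upright cylinder, 28 mm in diameter, 28 mm high, over the rail's centre line; underside 172 mm and top 200 mm above the cart top with the plunger down. Below it is a 20 mm thick bushing, 151 to 163 mm up. y axis along the rail, z up. Rises with the plunger, travels with the sleeve.
- brush_mid (a point): Blue polymer brush holder lying on the cart on the side of the stand away from the loose cup, 30 x 70 mm, 41 mm high with its black bristles; point over its middle, 15 mm up. To be left alone.
- sprocket_mid (a point): Zinc sprocket lying flat on the left beyond the cup or brush holder, 82 mm in diameter, 20 mm high at its hub; point on its axis, 10 mm up. To be left alone.
- seed_plate_mid (a point): Black plastic seed plate with a ring of round cells, lying flat on the right beyond the cup or brush holder, 150 mm in diameter, 12 mm high at its hub; point on its axis, 3 mm up. To be left alone.
- motor_housing: Grey painted calibration motor housing with a green rocker switch on top, fixed on the cart beyond the stand, 100 x 120 mm, 86 mm high, a 60 mm motor sticking 60 mm out of its far side; origin under the middle of the box. To be left alone.

How it is judged (in metres and radians):
On the way, in this order (a step that is already met when the one before it is completed fails the run):
1. the loose cup is nested fully down in the holder's cup and let go, the sleeve still pinned in the middle hole (horizontal distance between cup_mid and holder_rim below 0.005 m and z of cup_mid in the frame of holder_rim between -0.011 and -0.003 m and angle between cup_mid's own z axis and vertical below 0.08 rad and contact force between the fingers and cup below 0.1 N and value of joint sleeve between -0.01 and 0.01 m and value of joint plunger below 0.003 m), for 0.2 s.
2. the plunger is pulled and the sleeve slid off the middle hole (value of joint plunger above 0.007 m and (value of joint sleeve above 0.02 m or value of joint sleeve below -0.02 m)), for 0.05 s.
At the end, for the whole second after the job is handed in: Cup nested (axes within 5 mm, height within 4 mm of fully down, tilt under 0.08 rad), not touched by the fingers; drop tube outlet within 6 mm of the cups' axis from above; plunger within 2 mm of fully down; sleeve still; fingers still on the knob with at least 1.5 N (horizontal distance between cup_mid and holder_rim below 0.005 m and z of cup_mid in the frame of holder_rim between -0.011 and -0.003 m and angle between cup_mid's own z axis and vertical below 0.08 rad and contact force between the fingers and cup below 0.1 N and horizontal distance between tube_outlet and holder_rim below 0.006 m and value of joint plunger below 0.002 m and velocity of joint sleeve between -0.01 and 0.01 m/s and contact force between the fingers and plunger above 1.5 N); the arm keeps its last pose, push and grip.
It fails at once if a bystander (brush holder, sprocket, seed plate) is moved more than 15 mm (distance of any of brush_mid, sprocket_mid, seed_plate_mid from where it was at the start of the episode above 0.015 m).
It fails at once if the loose cup is knocked over (angle between cup_mid's own z axis and vertical above 0.8 rad).
It also fails if it takes over 51 s, if anything falls off the work surface, if the arm or the gripper's body presses on something with over 40 N, if the wrist force passes 120 N, or if a joint passes its speed limit or range.

## Working session

There is one attempt and no reset: what is moved stays moved. The work goes in short steps, Python scripts to look and compute and a tool call to move; the robot and the scene stay as the last step left them, time stands still between calls to the robot, and variables do not carry over. Pictures are saved under pics/ and viewed, and the job is handed in when it is done.

Besides the shell and the picture viewer there is one more tool, called after ">>>" as a command line: name --argument value ..., lists and objects as JSON in quotes. jog_arm: Moves the arm, as the interface text tells. Its arguments: {"type":"object","properties":{"series":{"type":"array","items":{"type":"number"}},"squeeze":{"type":"number"}},"required":["series"]}

```bash
ls; mkdir -p pics; cat > h.py <<'E'
import numpy as np, cv2, pickle
from cell import manip
def snap(n,tag):
    s=manip.read_state(); c=manip.camera(n); c['state']=s
    pickle.dump(c,open(f'pics/{tag}.pkl','wb')); cv2.imwrite(f'pics/{tag}.png',c['color']); return c
def load(tag): return pickle.load(open(f'pics/{tag}.pkl','rb'))
E
python3 - <<'E'
from h import *
print(manip.read_state())
for n in('side','top'):
    c=snap(n,n+'0'); print(n,c['fx'],c['fy'],c['cx'],c['cy'],c['D']); print(np.round(c['pose'],3))
E
```

```text
pics
{'clock': 0.0, 'joints': array([ 1.25841571e+00,  3.00488139e-01,  1.52155772e+00, -2.35911183e-05,
        1.32073710e+00, -6.65915359e-02]), 'qd': array([-5.23141673e-04, -8.90485838e-04, -8.84428896e-04, -1.90748109e-03,
       -2.12506639e-04,  5.23639755e-05]), 'effort': array([ 1.30381170e-03, -5.31818819e+01, -3.52733302e+01,  7.08777085e-02,
        2.43867037e-02, -8.29092664e-05]), 'eef_pos': array([133.75652029, 533.23882755, 223.88686611]), 'eef_rot': array([-1.61819304,  1.56960581, -1.86397626]), 'wrist_force': array([ 0.42162164, -0.13310909, -0.92863162]), 'moment': array([0.02478891, 0.01073424, 0.00794257]), 'finger_gap': 93.85698097907284}
side 395.37316147959956 395.37316147959956 319.54811003223284 195.09689308540652 [-0.00276701  0.          0.          0.          0.        ]
[[ 9.83000e-01  1.21000e-01 -1.35000e-01  7.55411e+02]
 [ 1.80000e-01 -5.56000e-01  8.12000e-01 -8.85651e+02]
 [ 2.30000e-02 -8.22000e-01 -5.68000e-01  7.67196e+02]
 [ 0.00000e+00  0.00000e+00  0.00000e+00  1.00000e+00]]
top 444.2244165754959 444.2244165754959 309.34780130257343 200.88115970483193 [-0.07319779  0.          0.          0.          0.        ]
[[ 6.000000e-03 -9.900000e-01  1.380000e-01  4.759420e+02]
 [-1.000000e+00 -5.000000e-03  4.000000e-03  4.800000e+00]
 [-3.000000e-03 -1.380000e-01 -9.900000e-01  1.176726e+03]
 [ 0.000000e+00  0.000000e+00  0.000000e+00  1.000000e+00]]
```

View pics/side0.png

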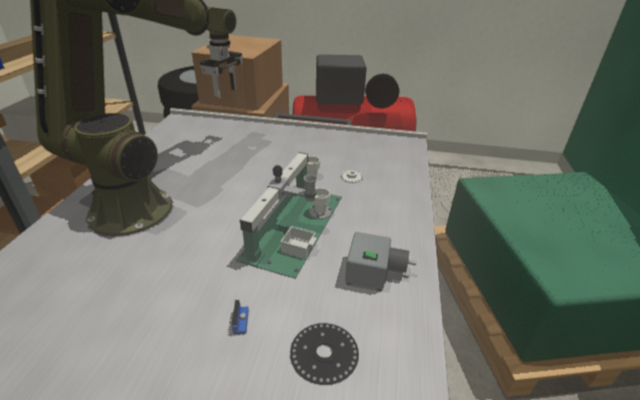

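View pics/top0.png

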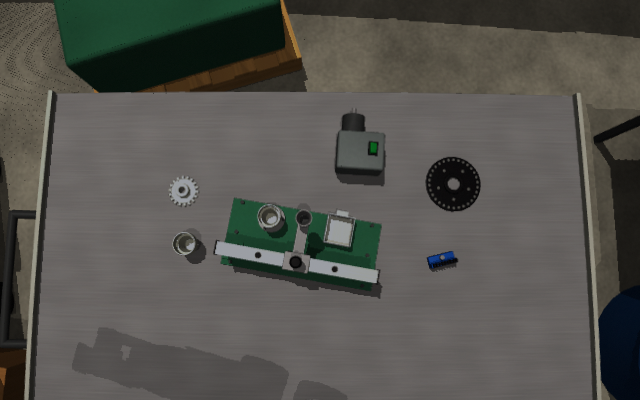

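The top view shows the loose cup at about (185,243), the holder cup at (270,216), the tube at (303,217), the knob at (296,262), and rail holes at (258,255) and (334,269). The holder is on the left (+y) side, and the tray is on the right.

```bash
python3 - <<'E'
from h import *
c=load('top0'); im=c['color'][170:310,150:400]
cv2.imwrite('pics/topcrop.png',cv2.resize(im,None,fx=3.2,fy=3.2,interpolation=cv2.INTER_CUBIC))
c=load('side0'); im=c['color'][130:290,220:400]
cv2.imwrite('pics/sidecrop.png',cv2.resize(im,None,fx=3.7,fy=3.7,interpolation=cv2.INTER_CUBIC))
E
```

```text
(no output)
```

View pics/topcrop.png

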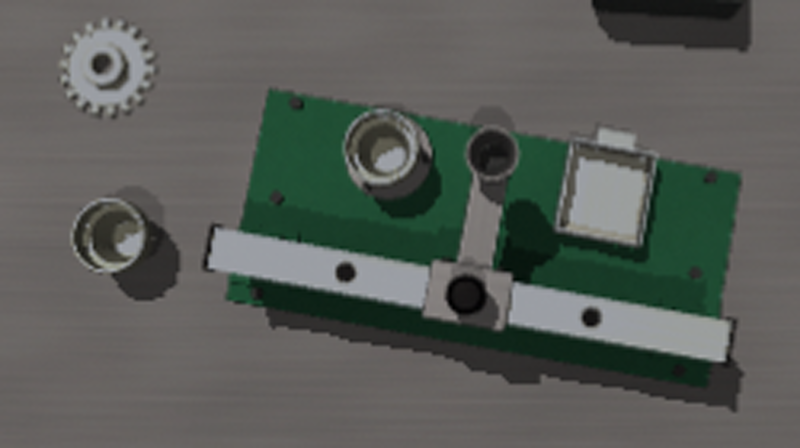

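View pics/sidecrop.png

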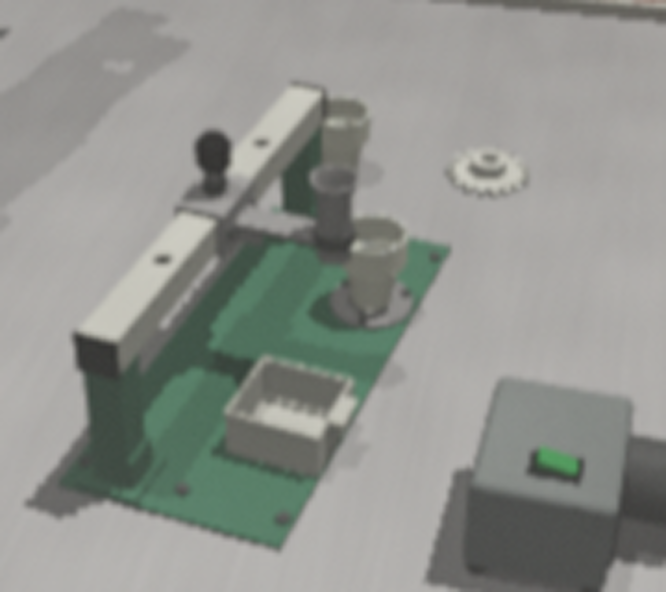

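```bash
cat >> h.py <<'E'
from scipy.spatial.transform import Rotation as Ro
def campose(c):
    if 'pose' in c: return np.array(c['pose'])
    s=c['state']; T=np.eye(4); T[:3,:3]=Ro.from_euler('xyz',s['eef_rot']).as_matrix(); T[:3,3]=s['eef_pos']
    return T@np.array(c['mount'])
def ray(c,uv,z):
    K=np.array([[c['fx'],0,c['cx']],[0,c['fy'],c['cy']],[0,0,1]])
    p=cv2.undistortPoints(np.array(uv,float).reshape(-1,1,2),K,np.array(c['D'])).reshape(-1,2)
    T=campose(c); d=np.c_[p,np.ones(len(p))]@T[:3,:3].T; o=T[:3,3]
    return o+d*((z-o[2])/d[:,2])[:,None]
def proj(c,P):
    K=np.array([[c['fx'],0,c['cx']],[0,c['fy'],c['cy']],[0,0,1]])
    T=np.linalg.inv(campose(c)); r,_=cv2.Rodrigues(T[:3,:3])
    return cv2.projectPoints(np.array(P,float).reshape(-1,1,3),r,T[:3,3],K,np.array(c['D']))[0].reshape(-1,2)
E
python3 - <<'E'
from h import *
c=load('top0')
f=lambda x,y:(150+(x+.5)/3.2-.5,170+(y+.5)/3.2-.5)
for n,(x,y),z in [('cup rim',(109,235),70),('holder',(381,146),80),('holeL',(345,271),145),('holeR',(591,316),145),('knob',(466,295),200),('tubetop',(492,152),186)]:
    print(n,ray(c,[f(x,y)],z).round(1))
a=ray(c,[f(345,271)],145)[0];b=ray(c,[f(591,316)],145)[0];d=a-b
print(np.linalg.norm(d),'yaw',np.arctan2(d[1],d[0])-np.pi/2, (a+b)/2)
w=snap('wrist','w0'); print(w['fx'],w['fy'],w['cx'],w['cy'],w['D']);print(np.round(w['mount'],3))
E
```

```text
cup rim [[521.7 322.7  70. ]]
holder [[592.  109.7  80. ]]
holeL [[494.1 128.  145. ]]
holeR [[463.1 -49.6 145. ]]
knob [[477.5  38.5 200. ]]
tubetop [[577.   21.7 186. ]]
180.31702051553972 yaw -0.1732119756406003 [478.60861069  39.18662014 145.        ]
298.9029674606941 298.9029674606941 317.2511803432499 200.40060305788663 [0.00863425 0.         0.         0.         0.        ]
[[ 1.00000e-03 -2.56000e-01  9.67000e-01 -1.60951e+02]
 [ 1.00000e+00 -0.00000e+00 -1.00000e-03 -5.99000e-01]
 [ 0.00000e+00  9.67000e-01  2.56000e-01 -7.50180e+01]
 [ 0.00000e+00  0.00000e+00  0.00000e+00  1.00000e+00]]
```

View pics/w0.png

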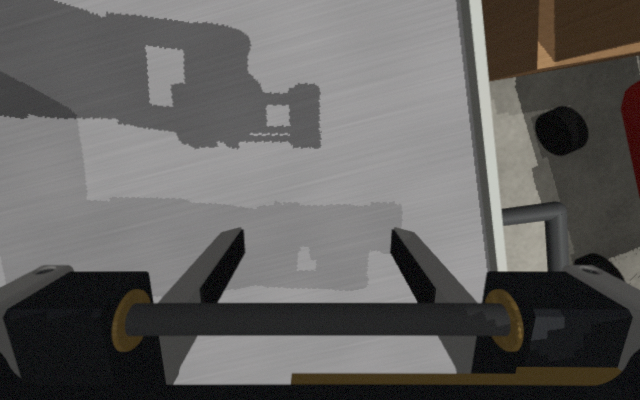

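```bash
python3 - <<'E'
from h import *
s=manip.read_state(); R=Ro.from_euler('xyz',s['eef_rot']).as_matrix(); print(R.round(3), s['eef_pos'])
y=R[:,1]; a=np.arctan2(y[1],y[0]); print('tool y angle',a)
for t in (-.173,-.173+np.pi,-.173+np.pi/2,-.173-np.pi/2): print(t,'turn',(t-a+np.pi)%(2*np.pi)-np.pi)
E
```

```text
[[-0.     0.243  0.97 ]
 [-0.001  0.97  -0.243]
 [-1.    -0.001 -0.   ]] [133.79374319 533.30243761 224.03827787]
tool y angle 1.324975693555959
-0.173 turn -1.497975693555959
2.968592653589793 turn 1.6436169600338344
1.3977963267948965 turn 0.07282063323893784
-1.7437963267948966 turn -3.0687720203508553
```

>>> jog_arm --series '[0,0,-0.2,0.05,-0.03,0.01,1,0,0,-0.35,0.09,-0.05,0.01,1,0,0,-0.5,0.13,-0.07,0.01,1,0,0,-0.65,0.17,-0.09,0.01,1,0,0,-0.8,0.21,-0.11,0.01,1,0,0,-0.95,0.25,-0.135,0.01,1,0,0,-1.1,0.29,-0.155,0.01,1,0,0,-1.25,0.33,-0.18,0.01,1,0,0,-1.4,0.36,-0.2,0.01,1,0,0,-1.498,0.388,-0.21,0.01,1,0,0,-1.498,0.388,-0.21,0.01,1,0,0,-1.498,0.388,-0.21,0.01,1]'

```text
clock: 1.65
eef_pos: [521.2, 323.8, 234.2]
eef_rot: [-1.145, 1.57, -2.887]
wrist_force: [0.3, 0.8, 0.2]
finger_gap: 94.4
```

```bash
python3 - <<'E'
from h import *
w=snap('wrist','w1'); print(w['state']['clock'],w['state']['eef_pos'],w['state']['eef_rot'],w['state']['wrist_force'])
print(proj(w,[[521.7,322.7,70]]))
E
```

```text
1.65 [521.15366154 323.78588627 234.18001991] [-1.1449082   1.57011918 -2.88677739] [0.32417996 0.7652749  0.18716851]
[[318.74682412 190.31450716]]
```

View pics/w1.png

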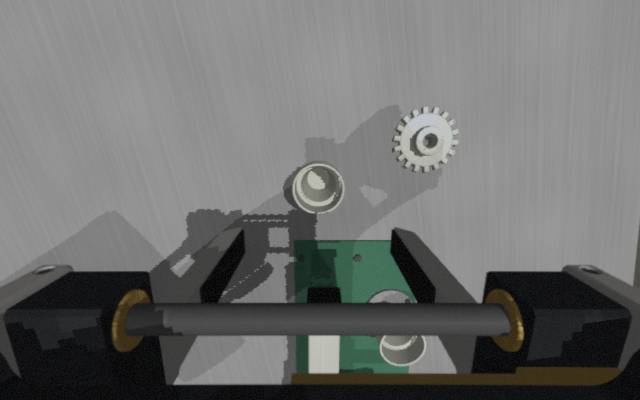

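The loose cup's rim is centred near (319,188), the sprocket is at (430,140), and the stand starts at (300–420, 240). I'll refine the cup position from the rim using depth.

```bash
cat >> h.py <<'E'
def cloud(c,r0=0,r1=400,c0=0,c1=640):
    K=np.array([[c['fx'],0,c['cx']],[0,c['fy'],c['cy']],[0,0,1]])
    v,u=np.mgrid[r0:r1,c0:c1]; z=c['range_z'][r0:r1,c0:c1].ravel().astype(float)
    uv=np.c_[u.ravel(),v.ravel()].astype(float); k=z>0
    p=cv2.undistortPoints(uv[k].reshape(-1,1,2),K,np.array(c['D'])).reshape(-1,2)
    P=np.c_[p,np.ones(k.sum())]*z[k][:,None]; T=campose(c)
    return P@T[:3,:3].T+T[:3,3], uv[k]
def circ(xy):
    A=np.c_[2*xy,np.ones(len(xy))]; s=np.linalg.lstsq(A,(xy**2).sum(1),rcond=None)[0]
    return s[0],s[1],np.sqrt(s[2]+s[0]**2+s[1]**2)
E
python3 - <<'E'
from h import *
w=load('w1'); P,uv=cloud(w,150,225,280,355)
k=(P[:,2]>40); print(np.percentile(P[k,2],[1,25,50,75,90,99]), np.percentile(P[~k,2],[10,50]))
for lo,hi in((64,74),(67,73)):
    r=P[(P[:,2]>lo)&(P[:,2]<hi)]; print(len(r),circ(r[:,:2]),r.min(0),r.max(0),(r.min(0)+r.max(0))/2)
# colour: outer edge
g=cv2.cvtColor(w['color'],cv2.COLOR_BGR2HSV)[150:225,280:355]; cv2.imwrite('pics/w1c.png',cv2.resize(w['color'][150:225,280:355],None,fx=7,fy=7,interpolation=cv2.INTER_NEAREST))
E
```

```text
[40.88942378 45.38523744 51.56199482 69.49838009 70.90285409 72.01775124] [-0.12744243  1.03583014]
447 (np.float64(521.4886983912321), np.float64(324.68488279326436), np.float64(27.564635334570745)) [492.76080596 295.52550681  64.08891325] [550.13718455 353.15159213  73.13709204] [521.44899525 324.33854947  68.61300265]
396 (np.float64(521.4551383161222), np.float64(324.56279165875617), np.float64(27.593070936880405)) [492.76080596 295.52550681  67.04241725] [550.13718455 352.99539134  72.66026823] [521.44899525 324.26044908  69.85134274]
```

View pics/w1c.png

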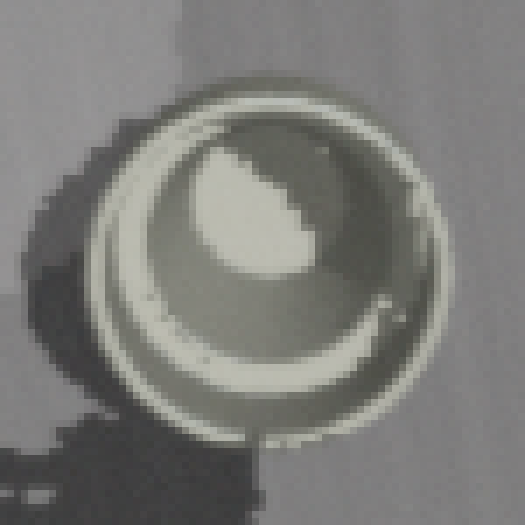

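>>> jog_arm --series '[0,0,0,0.003,-0.055,0.02,1,0,0,0,0.006,-0.11,0.04,1,0,0,0,0.01,-0.17,0.06,1,0,0,0,0.012,-0.22,0.06,1,0,0,0,0.014,-0.249,0.06,1,0,0,0,0.014,-0.249,0.06,1,0,0,0,0.014,-0.249,0.06,1]'

```text
clock: 2.58
eef_pos: [535.5, 75.6, 294.5]
eef_rot: [3.019, 1.571, 1.277]
wrist_force: [0.0, 0.8, -0.3]
finger_gap: 94.2
```

```bash
python3 - <<'E'
from h import *
w=snap('wrist','w2'); print(w['state']['clock'],w['state']['eef_pos'],w['state']['eef_rot'])
print(proj(w,[[592.6,110.7,80],[494.1,128,145],[477.5,38.5,200],[577,21.7,186]]))
E
```

```text
2.575 [535.51111162  75.6097588  294.52944667] [3.01900116 1.57054714 1.27665001]
[[358.49767171 145.61749673]
 [269.6921466  150.4248962 ]
 [263.4301958  254.95402701]
 [369.54466963 248.30741225]]
```

View pics/w2.png

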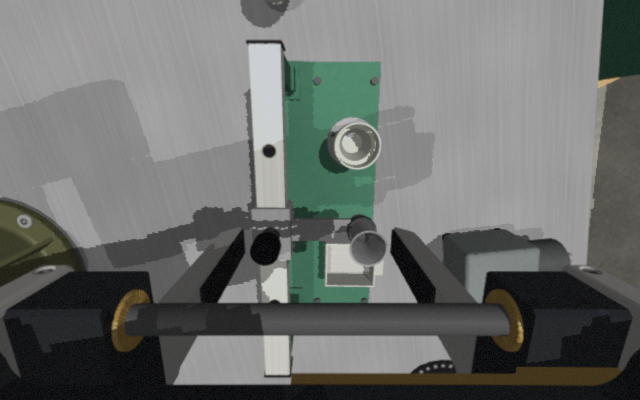

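The view shows the holder rim near (357,145), the left rail hole at (269,151), the knob at (266,246), and the tube flare at (367,245). All of these agree with the top-camera projections. I'll refine them next.

```bash
python3 - <<'E'
from h import *
w=load('w2'); P,uv=cloud(w,100,290,235,390)
def box(x0,x1,y0,y1,z0,z1):
    return P[(uv[:,0]>x0)&(uv[:,0]<x1)&(uv[:,1]>y0)&(uv[:,1]<y1)&(P[:,2]>z0)&(P[:,2]<z1)]
for n,r in(('holder',box(328,388,112,178,75,84)),('tubetop',box(345,390,220,270,181,191)),('knob',box(245,290,220,275,196,205)),('railtop',box(248,292,100,200,140,150))):
    print(n,len(r)); 
    if len(r)>5: print(np.round(circ(r[:,:2]),1),r.min(0).round(1),r.max(0).round(1),((r.min(0)+r.max(0))/2).round(1),r.mean(0).round(1))
# hole blob
g=cv2.cvtColor(w['color'],cv2.COLOR_BGR2GRAY)[140:162,260:280]; m=(g<100).astype(np.uint8)
n,l,st,ce=cv2.connectedComponentsWithStats(m); print(st,ce+[260,140])
for q in ce[1:]: print(ray(w,[q+[260,140]],145))
r=box(248,292,100,200,143,148)[:,:2]; m=r.mean(0);u=np.linalg.svd(r-m)[2][0]; print('rail yaw',np.arctan2(u[1],u[0])%np.pi-np.pi/2)
im=np.hstack([cv2.resize(w['color'][100:290,235:395],None,fx=3.1,fy=3.1,interpolation=cv2.INTER_NEAREST)]);cv2.imwrite('pics/w2c.png',im)
E
```

```text
holder 329
[591.1 110.6  27.5] [562.7  81.8  75.1] [620.1 139.2  83.5] [591.4 110.5  79.3] [592.8 110.1  80.1]
tubetop 445
[575.7  22.5  17.1] [557.2   2.9 181. ] [594.5  40.8 189.1] [575.8  21.9 185. ] [576.9  17.9 185.3]
knob 557
[478.2  40.3   9. ] [464.7  26.7 196. ] [490.9  53.  202.2] [477.8  39.9 199.1] [478.5  40.9 199.7]
railtop 2944
[493.3 127.4  30.3] [470.   74.7 140. ] [516.1 178.1 148.5] [493.  126.4 144.3] [493.4 128.6 145.5]
[[  0   0  20  22 316]
 [  3   5  12  13 124]] [[269.84810127 150.43670886]
 [268.61290323 150.66129032]]
[[492.95532078 127.95361759 145.        ]]
rail yaw -0.17469057670153632
```

View pics/w2c.png

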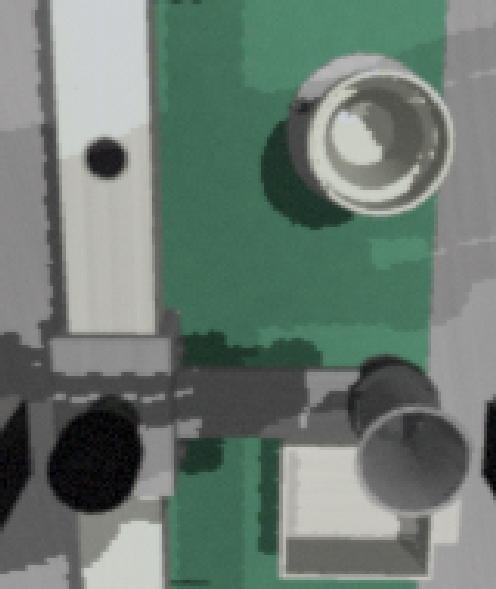

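>>> jog_arm --series '[0,0,0,-0.003,0.055,-0.01,1,0,0,0,-0.006,0.11,-0.03,1,0,0,0,-0.01,0.17,-0.06,1,0,0,0,-0.013,0.225,-0.085,1,0,0,0,-0.0143,0.2498,-0.11,1,0,0,0,-0.0143,0.2498,-0.14,1,0,0,0,-0.0143,0.2498,-0.18,1,0,0,0,-0.0143,0.2498,-0.21,1,0,0,0,-0.0143,0.2498,-0.225,1,0,0,0,-0.0143,0.2498,-0.232,1,0,0,0,-0.0143,0.2498,-0.232,1]'

```text
clock: 4.0
eef_pos: [521.6, 324.6, 63.0]
eef_rot: [2.26, 1.57, 0.516]
wrist_force: [-0.4, -0.8, -0.3]
finger_gap: 93.7
```

```bash
python3 - <<'E'
from h import *
w=snap('wrist','w3'); s=w['state'];print(s['clock'],s['eef_pos'],s['wrist_force'],s['finger_gap'])
print(proj(w,[[521.5,324.4,70]]))
E
```

```text
4.0 [521.63791439 324.64544787  62.95544095] [-0.41691015 -0.76786034 -0.34426487] 93.72607835922993
[[318.51388793 257.52614804]]
```

View pics/w3.png

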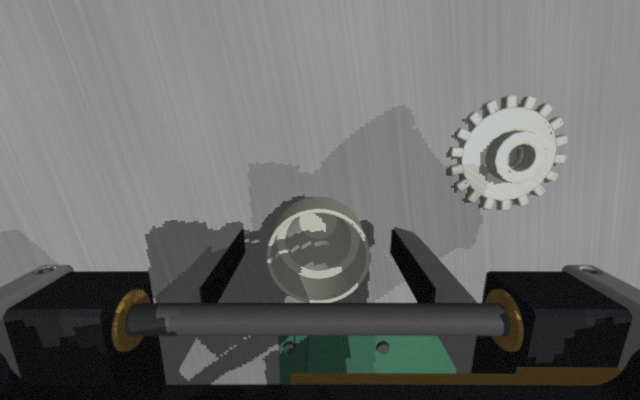

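The cup sits centred between the open fingers at (318,255). I'll close on it.

>>> jog_arm --series '[0,0,0,0,0,0,0.3,0,0,0,0,0,0,0,0,0,0,0,0,0,-1,0,0,0,0,0,0,-1,0,0,0,0,0,0,-1,0,0,0,0,0,0,-1]' --squeeze 20

```text
clock: 4.8
eef_pos: [521.6, 324.3, 62.5]
eef_rot: [2.256, 1.571, 0.512]
wrist_force: [0.3, -0.9, 1.0]
finger_gap: 59.6
```

>>> jog_arm --series '[0,0,0,0,0,0.02,-1,0,0,0,0,0,0.06,-1,0,0,0,0,0,0.11,-1,0,0,0,0,0,0.14,-1,0,0,0,0,0,0.14,-1]'

```text
clock: 5.42
eef_pos: [522.2, 324.7, 205.9]
eef_rot: [2.251, 1.566, 0.507]
wrist_force: [-0.4, 0.8, -1.7]
finger_gap: 59.3
```

```bash
python3 - <<'E'
from h import *
w=snap('wrist','w4'); s=w['state'];print(s['clock'],s['eef_pos'],s['wrist_force'],s['finger_gap'])
P,uv=cloud(w,200,305,255,385); z=s['eef_pos'][2]
k=(P[:,2]>z)&(P[:,2]<z+14); r=P[k]; print(len(r),np.percentile(r[:,2],[5,25,50,75,95])-z,np.round(circ(r[:,:2]),2))
E
```

```text
5.425 [522.18535511 324.66305195 205.87997327] [-0.43757852  0.7720205  -1.68420361] 59.298614521050375
2791 [ 0.93220805  4.20554623  7.3483873   8.35962285 10.31267338] [522.03 326.02  28.36]
```

View pics/w4.png

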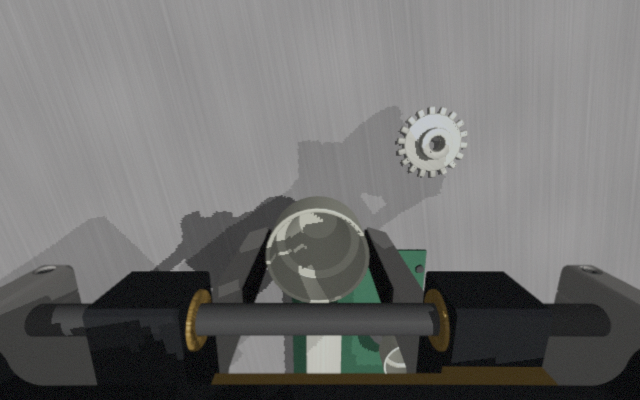

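>>> jog_arm --series '[0,0,0,0.018,-0.053,0,-1,0,0,0,0.035,-0.107,0,-1,0,0,0,0.052,-0.16,0,-1,0,0,0,0.064,-0.195,-0.01,-1,0,0,0,0.0699,-0.2136,-0.03,-1,0,0,0,0.0699,-0.2136,-0.035,-1,0,0,0,0.0699,-0.2136,-0.035,-1,0,0,0,0.0699,-0.2136,-0.035,-1]'

```text
clock: 6.48
eef_pos: [591.3, 111.7, 168.0]
eef_rot: [2.008, 1.57, 0.266]
wrist_force: [-1.0, -0.2, -1.5]
finger_gap: 59.4
```

```bash
python3 - <<'E'
from h import *
w=snap('wrist','w5'); s=w['state'];print(s['clock'],s['eef_pos'],s['wrist_force'],s['finger_gap'])
P,uv=cloud(w,200,305,255,385); z=s['eef_pos'][2]
k=(P[:,2]>z+5)&(P[:,2]<z+12); r=P[k]; print(np.round(circ(r[:,:2]),2),r.min(0),r.max(0))
w=snap('wrist','w5b');print(w['state']['eef_pos'])
t=snap('top','top5');cv2.imwrite('pics/top5c.png',cv2.resize(t['color'][170:310,200:400],None,fx=4,fy=4,interpolation=cv2.INTER_CUBIC))
t=snap('side','side5');cv2.imwrite('pics/side5c.png',cv2.resize(t['color'][110:260,240:400],None,fx=4,fy=4,interpolation=cv2.INTER_CUBIC))
E
```

```text
6.475 [591.34401034 111.67019082 167.99989937] [-1.00913056 -0.19806549 -1.48144831] 59.42381321714011
[591.03 112.63  28.15] [557.90759561  82.75056827 173.02216008] [628.5391796  141.09651964 179.9944378 ]
[591.3977225  111.56694414 168.05962462]
```

View pics/w5.png

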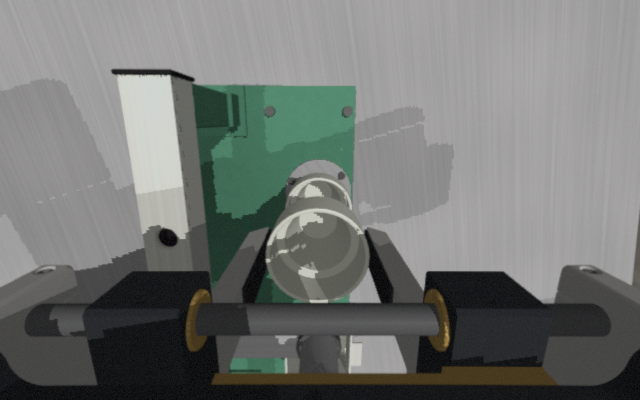

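View pics/side5c.png

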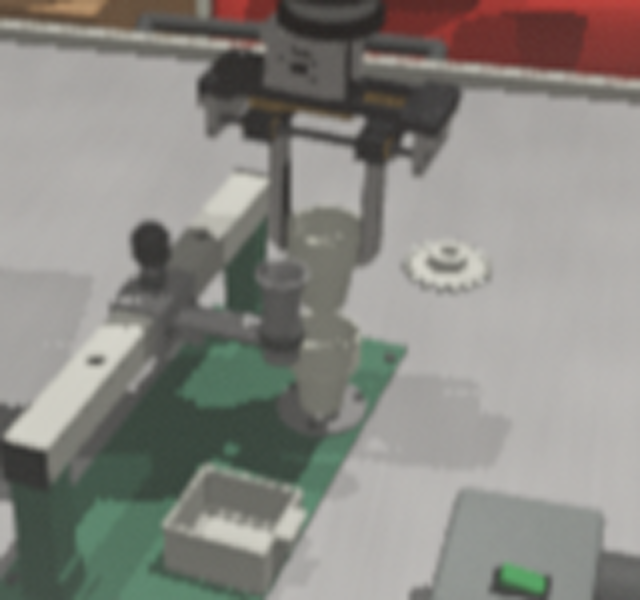

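```bash
python3 - <<'E'
from h import *
w=load('w5b'); P,uv=cloud(w,165,215,270,370)
r=P[(P[:,2]>77)&(P[:,2]<83)]; print(len(r),np.round(circ(r[:,:2]),2),r.min(0),r.max(0))
from scipy.optimize import least_squares
# fixed radius 27.7 (mid-wall)
f=lambda p:np.hypot(r[:,0]-p[0],r[:,1]-p[1])-27.7
print(least_squares(f,[591,110],loss='soft_l1').x)
for t in('w2','w1'):
    w=load(t)
E
```

```text
302 [591.5  111.21  27.48] [564.28755702 106.41032439  77.07606117] [620.11690587 139.64255863  82.36056077]
[591.44599102 110.94368401]
```

>>> jog_arm --series '[0,0,0,0,-0.0006,-0.015,-1,0,0,0,0,-0.0006,-0.03,-1,0,0,0,0,-0.0006,-0.045,-1,0,0,0,0,-0.0006,-0.055,-1,0,0,0,0,-0.0006,-0.06,-1,0,0,0,0,-0.0006,-0.063,-1,0,0,0,0,-0.0006,-0.063,-1]'

```text
clock: 7.55
eef_pos: [591.5, 110.1, 104.6]
eef_rot: [1.967, 1.571, 0.223]
wrist_force: [0.4, 0.4, -0.9]
finger_gap: 59.1
```

>>> jog_arm --series '[0,0,0,0,0,-0.002,-1,0,0,0,0,0,-0.004,-1,0,0,0,0,0,-0.005,-1,0,0,0,0,0,-0.005,-1]'

```text
clock: 8.05
eef_pos: [591.6, 110.1, 100.5]
eef_rot: [1.869, 1.57, 0.125]
wrist_force: [-4.2, -0.9, 9.3]
finger_gap: 58.9
```

```bash
python3 - <<'E'
from h import *
t=snap('side','side6');print(t['state']['eef_pos'],t['state']['wrist_force'],t['state']['moment']);cv2.imwrite('pics/side6c.png',cv2.resize(t['color'][130:260,250:380],None,fx=4.6,fy=4.6,interpolation=cv2.INTER_CUBIC))
E
```

```text
[591.5716234  110.09724755 100.48985204] [-4.23903204 -0.924695    9.27790615] [-0.19968608  1.06336966  0.06001434]
```

View pics/side6c.png

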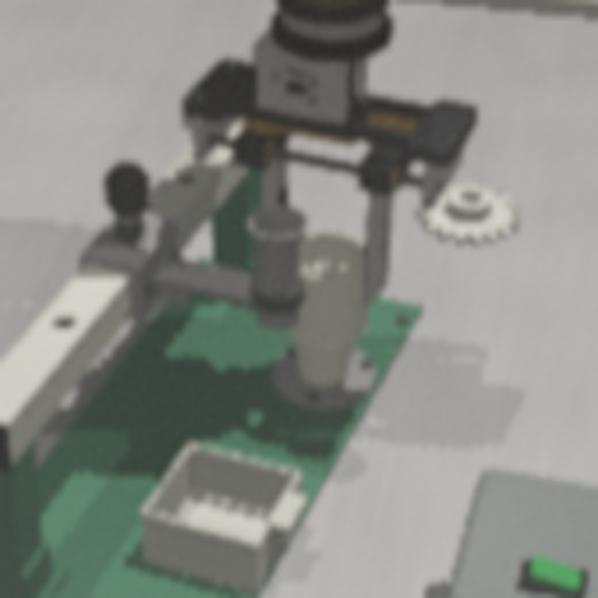

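Height matches fully nested (100.5), with a small contact force. I'll relax 0.5 mm in −x and let go.

>>> jog_arm --series '[0,0,0,-0.0005,0,0,-1,0,0,0,-0.0005,0,0,0.35,0,0,0,-0.0005,0,0,0.6,0,0,0,-0.0005,0,0,0.6,0,0,0,-0.0005,0,0,0.6]'

```text
clock: 8.72
eef_pos: [590.9, 110.1, 99.3]
eef_rot: [-1.402, 1.571, 3.137]
wrist_force: [-0.6, 1.3, 0.7]
finger_gap: 75.0
```

```bash
python3 - <<'E'
from h import *
w=snap('wrist','w7'); s=w['state'];print(s['clock'],s['eef_pos'],s['wrist_force'],s['finger_gap'])
P,uv=cloud(w,190,305,255,385)
r=P[(P[:,2]>104)&(P[:,2]<113)]; print(len(r),np.percentile(r[:,2],[5,25,50,75,95]),np.round(circ(r[:,:2]),2),r.min(0),r.max(0))
E
```

```text
8.725 [590.88874724 110.0522288   99.31660106] [-0.62371492  1.31799105  0.7047765 ] 75.0405432099018
1887 [104.59720977 106.91288241 108.22732627 108.84850808 109.5080233 ] [591.5  110.82  27.69] [562.17772234  81.89407198 104.01192152] [627.91629521 139.3846939  110.33137625]
```

View pics/w7.png

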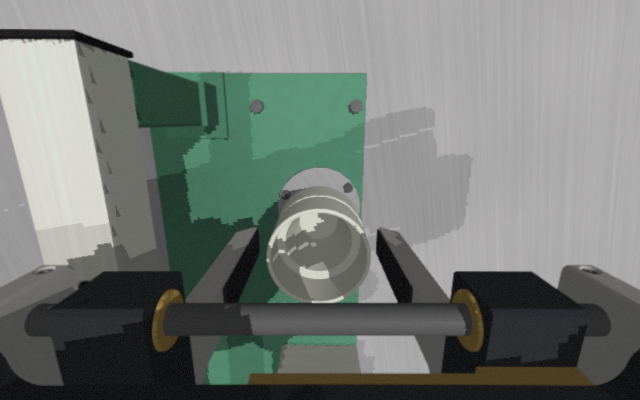

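>>> jog_arm --series '[0,0,0,0,0,0.02,0.6,0,0,0,0,0,0.06,0.6,0,0,0,0,0,0.11,0.6,0,0,0,0,0,0.15,0.6,0,0,0.18,-0.015,-0.01,0.16,0.6,0,0,0.36,-0.03,-0.02,0.16,0.6,0,0,0.54,-0.045,-0.03,0.16,0.6,0,0,0.72,-0.06,-0.04,0.16,0.6,0,0,0.9,-0.075,-0.05,0.16,0.6,0,0,1.08,-0.09,-0.055,0.16,0.6,0,0,1.26,-0.1,-0.06,0.16,0.6,0,0,1.44,-0.11,-0.07,0.16,0.6,0,0,1.57,-0.113,-0.0705,0.16,0.6,0,0,1.57,-0.113,-0.0705,0.16,0.6,0,0,1.57,-0.113,-0.0705,0.16,0.6]'

```text
clock: 10.65
eef_pos: [478.1, 39.6, 259.5]
eef_rot: [0.65, 1.571, 0.473]
wrist_force: [1.2, -0.1, 0.4]
finger_gap: 75.2
```

```bash
python3 - <<'E'
from h import *
w=snap('wrist','w8'); s=w['state'];print(s['clock'],s['eef_pos'],s['wrist_force'],s['finger_gap'],s['joints'])
print(Ro.from_euler('xyz',s['eef_rot']).as_matrix().round(3))
print(proj(w,[[478,40,200],[591.5,110.8,108]]))
E
```

```text
10.65 [478.05200623  39.63927285 259.47130246] [ 1.18296747 -0.09687733  0.36423958] 75.15325064120913 [ 6.33647464e-03  1.14778008e-01  1.66186221e+00  3.78896390e-05
  1.36487887e+00 -1.38778963e+00]
[[ 0.     0.176  0.984]
 [ 0.     0.984 -0.176]
 [-1.     0.     0.   ]]
[[318.56883025 221.03446641]
 [395.59930481 276.77842013]]
```

View pics/w8.png

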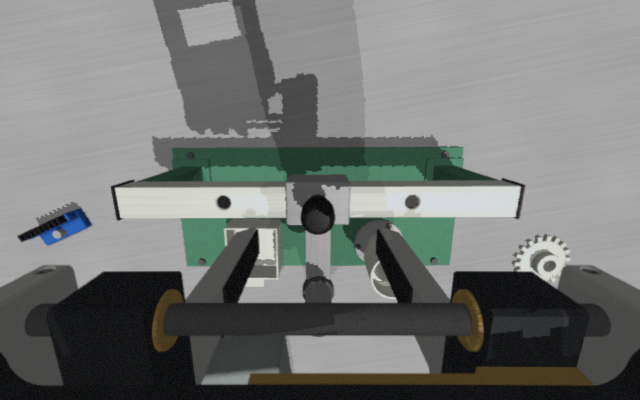

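The knob is at (318,216) and the rail runs level across the picture, with its holes at (224,202) and (413,202).

```bash
python3 - <<'E'
from h import *
w=load('w8'); P,uv=cloud(w,190,240,295,345)
r=P[(P[:,2]>196)&(P[:,2]<205)]; print(len(r),r.min(0),r.max(0),(r.min(0)+r.max(0))/2)
g=cv2.cvtColor(w['color'],cv2.COLOR_BGR2GRAY); H=[]
for x in (224,413):
    m=(g[190:214,x-12:x+12]<100).astype(np.uint8); n,l,st,ce=cv2.connectedComponentsWithStats(m)
    i=1+np.argmax(st[1:,4]); H.append(ray(w,[ce[i]+[x-12,190]],145)[0]); print(st[i])
d=H[1]-H[0];print(H,np.linalg.norm(d),np.arctan2(d[1],d[0])-np.pi/2,(H[0]+H[1])/2)
P,uv=cloud(w,225,300,340,430); r=P[(P[:,2]>104)&(P[:,2]<113)]; print(len(r),circ(r[:,:2]))
E
```

```text
814 [463.93155875  26.75017436 196.00439514] [490.2788047   52.46949801 202.54595748] [477.10518172  39.60983619 199.27517631]
[  5   6  14  13 134]
[  5   6  13  13 127]
[array([461.53592399, -49.14177373, 145.        ]), array([492.7821636 , 127.56724463, 145.        ])] 179.45028463679233 -0.17501406127380736 [477.1590438   39.21273545 145.        ]
169 (np.float64(590.1354557369592), np.float64(109.81914800202799), np.float64(27.444381301147683))
```

>>> jog_arm --series '[0,0,0,-0.0007,0,-0.03,0.6,0,0,0,-0.0007,0,-0.055,0.6,0,0,0,-0.0007,0,-0.068,0.6,0,0,0,-0.0007,0,-0.073,0.6,0,0,0,-0.0007,0,-0.073,0.6,0,0,0,-0.0007,0,-0.073,0,0,0,0,-0.0007,0,-0.073,-0.2,0,0,0,-0.0007,0,-0.073,-0.3,0,0,0,-0.0007,0,-0.073,-1,0,0,0,-0.0007,0,-0.073,-1,0,0,0,-0.0007,0,-0.073,-1,0,0,0,-0.0007,0,-0.073,-1]' --squeeze 40

```text
clock: 12.2
eef_pos: [477.2, 39.6, 186.5]
eef_rot: [-1.715, 1.571, -1.889]
wrist_force: [0.1, -1.1, 1.5]
finger_gap: 27.3
```

```bash
python3 - <<'E'
from h import *
w=snap('wrist','w9'); s=w['state'];print(s['clock'],s['eef_pos'],s['wrist_force'],s['finger_gap'])
t=snap('side','side9');cv2.imwrite('pics/side9c.png',cv2.resize(t['color'][110:260,240:380],None,fx=4,fy=4,interpolation=cv2.INTER_CUBIC))
E
```

```text
12.2 [477.22975369  39.56479242 186.45111565] [ 0.09184012 -1.09923909  1.48302772] 27.318472636471327
```

View pics/w9.png

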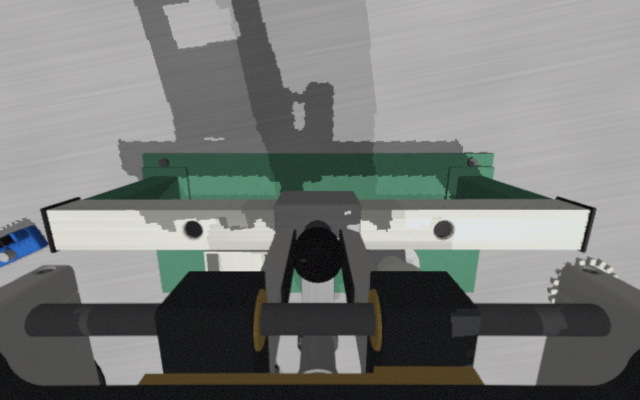

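View pics/side9c.png

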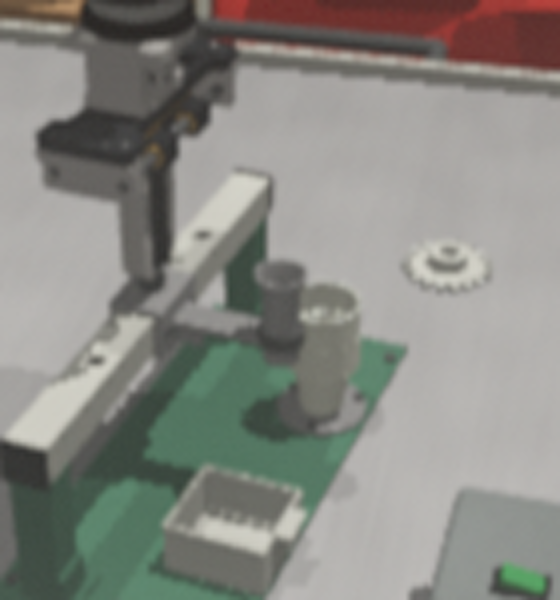

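The knob is gripped (gap 27.3), and the cups are stacked straight at (325,340) in the side crop. Next I'll lift the plunger.

>>> jog_arm --series '[0,0,0,0,0,0.005,-1,0,0,0,0,0,0.01,-1,0,0,0,0,0,0.0125,-1,0,0,0,0,0,0.0125,-1,0,0,0,0,0,0.0125,-1]'

```text
clock: 12.92
eef_pos: [477.1, 39.5, 198.7]
eef_rot: [-2.844, 1.57, -3.017]
wrist_force: [3.1, -0.1, -9.6]
finger_gap: 27.4
```

>>> jog_arm --series '[0,0,0,0.0017,0.01,0.0125,-1]'

```text
clock: 13.05
eef_pos: [476.8, 49.0, 207.4]
eef_rot: [-2.849, 1.562, -3.024]
wrist_force: [6.1, -3.7, -63.4]
finger_gap: 27.1
```

>>> jog_arm --series '[0,0,0,0,0,-0.007,-1,0,0,0,0,0,-0.007,-1]'

```text
clock: 13.3
eef_pos: [477.1, 50.1, 203.2]
eef_rot: [-3.079, 1.565, 3.03]
wrist_force: [-8.6, 3.5, -8.6]
finger_gap: 27.3
```

```bash
python3 - <<'E'
from h import *
w=snap('wrist','w10'); s=w['state'];print(s['clock'],s['eef_pos'],s['wrist_force'],s['finger_gap'])
z=s['eef_pos'][2]
for t in('w9','w10'):
    w=load(t);P,uv=cloud(w,225,270,300,336); zt=w['state']['eef_pos'][2]
    d=P[:,2]-zt; k=(d>2)&(d<22); print(t,np.percentile(d[k],[10,50,90]),P[k].mean(0),k.sum())
E
```

```text
13.3 [477.14341607  50.10202639 203.15668755] [-8.60718167  3.54743777 -8.56560493] 27.348828418485457
w9 [ 7.2521726  13.47028243 14.69231192] [470.59638615  40.20934582 198.50881095] 1222
w10 [3.92410304 7.25824834 8.28185454] [474.18818588  50.18645022 209.85876593] 1078
```

View pics/w10.png

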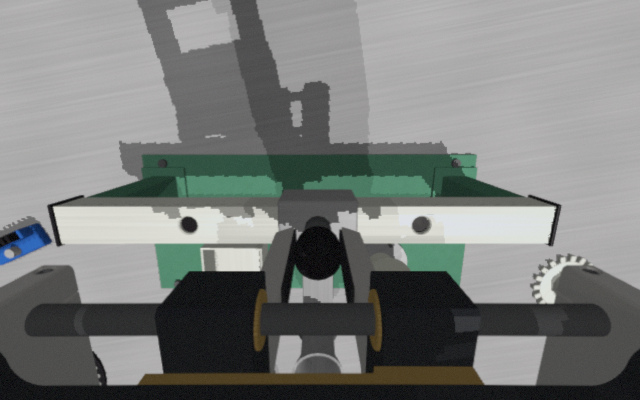

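>>> jog_arm --series '[0,0,0,0,0,0.002,-1,0,0,0,0,0,0.002,-1,0,0,0,0,0,0.002,-1]'

```text
clock: 13.72
eef_pos: [477.1, 50.0, 205.4]
eef_rot: [-3.086, 1.565, 3.024]
wrist_force: [-7.6, 3.6, -10.4]
finger_gap: 27.0
```

```bash
python3 - <<'E'
from h import *
w=snap('wrist','w11'); s=w['state'];print(s['clock'],s['eef_pos'],s['wrist_force'],s['moment'])
print(Ro.from_euler('xyz',s['eef_rot']).as_matrix().round(3))
for t in('w9','w11'):
    w=load(t);P,uv=cloud(w,225,285,290,346); zt=w['state']['eef_pos'][2]
    d=P[:,2]-zt; k=(d>(12 if t=='w9' else 5))&(d<(17 if t=='w9' else 11)); r=P[k]; print(t,np.median(d[k]),r.min(0),r.max(0),(r.min(0)+r.max(0))/2-w['state']['eef_pos'])
E
```

```text
13.725 [477.14363335  50.04909603 205.43461294] [ -7.58839081   3.60808406 -10.42115696] [ 0.50938938  1.65322161 -0.08801045]
[[-0.006  0.173  0.985]
 [ 0.001  0.985 -0.173]
 [-1.    -0.    -0.006]]
w9 13.977756539970585 [463.8084789   24.32125875 198.45594791] [488.19908774  55.1229922  203.38957723] [-1.22597037  0.15733305 14.47164692]
w11 7.402495548501349 [464.51860039  34.84607338 210.43511399] [489.99873392  66.48475426 216.38342121] [0.11503381 0.61631779 7.97465466]
```

>>> jog_arm --series '[0,0,0,0.0018,0.01,0,-1,0,0,0,0.0035,0.02,0,-1,0,0,0,0.0053,0.03,0,-1,0,0,0,0.007,0.04,0,-1,0,0,0,0.0088,0.05,0,-1,0,0,0,0.0106,0.06,0,-1,0,0,0,0.0122,0.07,0,-1,0,0,0,0.013,0.075,0,-1,0,0,0,0.0135,0.078,0,-1,0,0,0,0.0135,0.078,0,-1,0,0,0,0.0135,0.078,0,-1]'

```text
clock: 15.15
eef_pos: [490.7, 127.9, 205.4]
eef_rot: [-2.976, 1.565, 3.134]
wrist_force: [-7.0, 2.5, -9.0]
finger_gap: 27.1
```

```bash
python3 - <<'E'
from h import *
w=snap('wrist','w12'); s=w['state'];print(s['clock'],s['eef_pos'],s['wrist_force'],s['moment'],s['finger_gap'])
P,uv=cloud(w,225,285,290,346); zt=s['eef_pos'][2]
d=P[:,2]-zt; k=(d>5)&(d<11); r=P[k]; print(np.median(d[k]),r.min(0),r.max(0),(r.min(0)+r.max(0))/2-s['eef_pos'])
t=snap('top','top12');cv2.imwrite('pics/top12c.png',cv2.resize(t['color'][170:310,150:400],None,fx=3.2,fy=3.2,interpolation=cv2.INTER_CUBIC))
t=snap('side','side12');cv2.imwrite('pics/side12c.png',cv2.resize(t['color'][110:260,240:380],None,fx=4,fy=4,interpolation=cv2.INTER_CUBIC))
E
```

```text
15.15 [490.70281256 127.93138888 205.38951538] [-7.01391651  2.48227472 -8.99149568] [ 0.43670496  1.57038202 -0.07257366] 27.05332044765591
7.425983358849265 [477.55176966 112.72278312 210.39445002] [503.51597691 144.25500248 216.31761257] [-0.16893927  0.55750392  7.96651592]
```

View pics/w12.png

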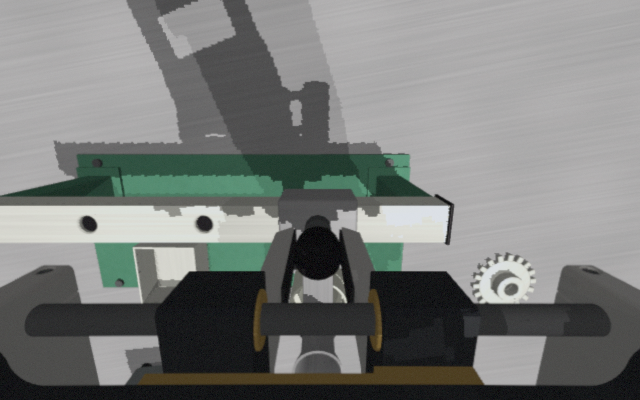

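View pics/side12c.png

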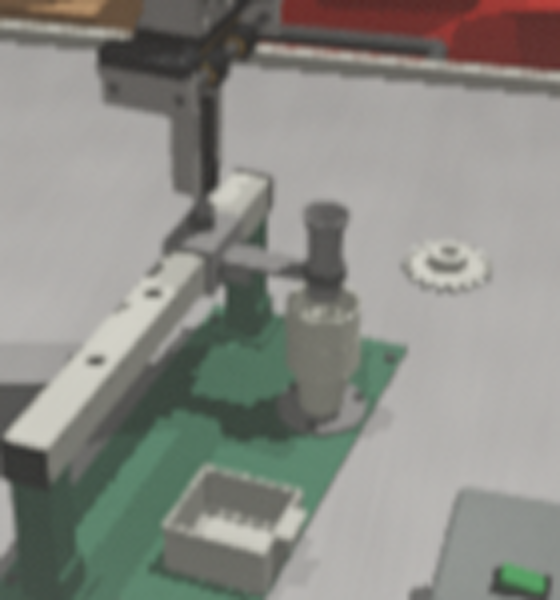

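View pics/top12c.png

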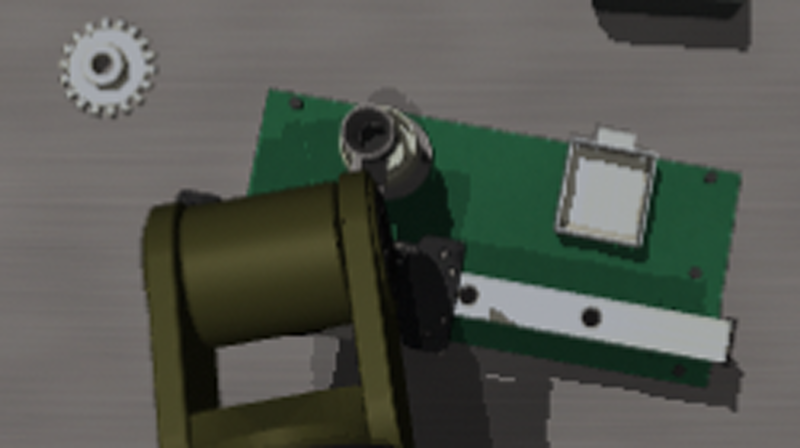

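The drop tube is over the cups. The rail holes at y' = −90 and 0 are visible at (89,224) and (204,224). I'll use them to check the sleeve position along the rail.

```bash
python3 - <<'E'
from h import *
def holes(w,xs,y,z=145):
    g=cv2.cvtColor(w['color'],cv2.COLOR_BGR2GRAY);H=[]
    for x in xs:
        m=(g[y-14:y+14,x-14:x+14]<75).astype(np.uint8); n,l,st,ce=cv2.connectedComponentsWithStats(m)
        i=1+np.argmax(st[1:,4]); H.append(ray(w,[ce[i]+[x-14,y-14]],z)[0]); print(st[i])
    return H
for t,xs,y in(('w9',(193,443),229),('w11',(189,421),224),('w12',(89,204),224)):
    w=load(t);H=holes(w,xs,y); d=(H[1]-H[0]);L=np.linalg.norm(d);d/=L
    yp=[(w['state']['eef_pos']-h)@d for h in H]
    print(t,'sep',L,'yaw',np.arctan2(d[1],d[0])-np.pi/2,'TCP rel holes',yp)
w=load('top12'); f=lambda x,y:(150+(x+.5)/3.2-.5,170+(y+.5)/3.2-.5)
print('tube top',ray(w,[f(367,131)],186))
E
```

```text
[  6   6  17  16 204]
[  6   7  16  15 198]
w9 sep 178.88000626357635 yaw -0.1746650968796808 TCP rel holes [np.float64(89.70846048267532), np.float64(-89.17154578090101)]
[  8   6  15  15 170]
[  6   7  14  14 129]
w11 sep 179.86357827714258 yaw -0.17922026163439453 TCP rel holes [np.float64(100.03370207943426), np.float64(-79.82987619770833)]
[  7   6  14  15 157]
[  7   6  15  15 177]
w12 sep 89.54384065286615 yaw -0.17246044927054038 TCP rel holes [np.float64(178.72232006084016), np.float64(89.17847940797402)]
tube top [[591.28879584 109.64449313 186.        ]]
```

>>> jog_arm --series '[0,0,0,0.0001,0.0006,-0.0015,-1,0,0,0,0.0001,0.0006,-0.003,-1,0,0,0,0.0001,0.0006,-0.004,-1,0,0,0,0.0001,0.0006,-0.004,-1]'

```text
clock: 15.8
eef_pos: [490.8, 128.2, 201.4]
eef_rot: [-2.867, 1.565, -3.04]
wrist_force: [-9.5, 0.9, -8.6]
finger_gap: 27.2
```

>>> jog_arm --series '[0,0,0,0,0,-0.0015,-1,0,0,0,0,0,-0.003,-1,0,0,0,0,0,-0.004,-1,0,0,0,0,0,-0.004,-1]'

```text
clock: 16.3
eef_pos: [490.8, 128.2, 197.6]
eef_rot: [-2.869, 1.565, -3.043]
wrist_force: [-8.6, 0.1, -7.8]
finger_gap: 27.2
```

>>> jog_arm --series '[0,0,0,0,0,-0.0015,-1,0,0,0,0,0,-0.003,-1,0,0,0,0,0,-0.0045,-1,0,0,0,0,0,-0.0045,-1]'

```text
clock: 16.8
eef_pos: [490.8, 128.2, 193.2]
eef_rot: [-2.868, 1.565, -3.041]
wrist_force: [-10.4, 0.5, -6.1]
finger_gap: 27.4
```

>>> jog_arm --series '[0,0,0,0,0,-0.0005,-1,0,0,0,0,0,-0.001,-1,0,0,0,0,0,-0.0015,-1,0,0,0,0,0,-0.0015,-1]'

```text
clock: 17.3
eef_pos: [491.0, 128.4, 192.9]
eef_rot: [-2.952, 1.567, -3.126]
wrist_force: [-13.2, 0.6, 4.5]
finger_gap: 27.4
```

```bash
python3 - <<'E'
from h import *
w=snap('wrist','w14'); s=w['state'];print(s['clock'],s['eef_pos'],s['wrist_force'],s['finger_gap'])
P,uv=cloud(w,225,285,290,346); d=P[:,2]-s['eef_pos'][2]; k=(d>5)&(d<11); print('knob top z',np.median(P[k,2]))
P,uv=cloud(load('w9'),225,285,290,346); k=(P[:,2]>198)&(P[:,2]<204); print('ref',np.median(P[k,2]))
t=snap('top','top14');cv2.imwrite('pics/top14c.png',cv2.resize(t['color'][190:270,220:320],None,fx=7,fy=7,interpolation=cv2.INTER_CUBIC))
t=snap('side','side14');cv2.imwrite('pics/side14c.png',cv2.resize(t['color'][110:260,240:380],None,fx=4,fy=4,interpolation=cv2.INTER_CUBIC))
E
```

```text
17.3 [490.98154334 128.40275958 192.90736817] [-13.20114403   0.56185196   4.47878179] 27.36423434839881
knob top z 200.38937153175274
ref 200.3816172479989
```

View pics/top14c.png

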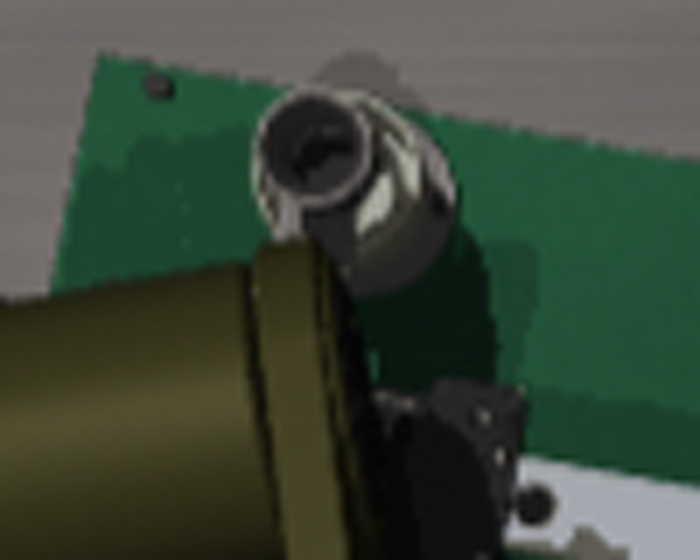

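View pics/side14c.png

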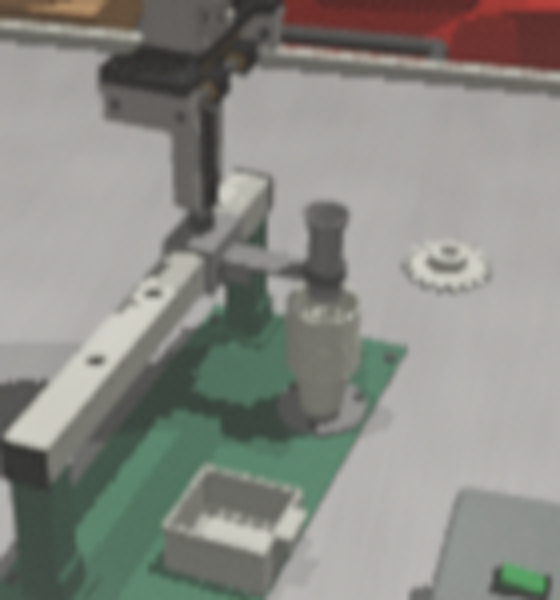

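The knob top is back at 200.4 mm, the same as when it was pinned at the start. The wrist force has turned from −6 N to +4.5 N, so the pin is seated. The tube is over the upright cups, so I'm handing in.

```bash
python3 - <<'E'
from cell import manip
print(manip.sign_off()); s=manip.read_state(); print(s['clock'],s['eef_pos'],s['wrist_force'],s['finger_gap'])
E
```

```text
the job is handed in; nothing more can be done
None
the job is handed in; nothing more can be done
```

I nested the loose cup in the holder and let go of it, then slid the sleeve to the left hole, on the holder's side, and seated the pin there. I handed the job in at about 17.5 s of the 51 s, still gripping the knob; no verdict was reported.

**Last checks:**
- **Cup:** after release its rim was at 108 mm, the fully nested height. Its axis was within about 0.2 mm of the holder's, and the last side view shows the stack upright.
- **Pin:** the knob top was at 200.4 mm, the same as when it was pinned at the start. The wrist force went from −6 N to +4.5 N when I pressed the knob down, so the pin is on its seat.
- **Tube:** before the pin went in, the top camera put the tube's top about 1–1.5 mm from the cups' axis. After that I only checked it by eye in the pictures.
- **Grip:** the grip was set to 40 N and the finger gap was 27.4 mm on the 28 mm knob.

**What went wrong:** at the start of the slide I added the lift a second time, so the plunger was pulled against its stop. The wrist force reached at least 63 N (limit 120 N), and the fingers slipped about 6 mm up the knob. I corrected it and carried on. About 13 N of sideways force on the tool and a tilt of under 0.01 rad remained at the end.

I never touched the other parts on the cart, but I did not measure their positions again at the end.

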